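# Fit the clamp plate over the guide rod of a moulding jig

## Task

Pick up the drilled aluminium clamp plate by its upright rib and lower it squarely over the tall steel rod of the moulding jig, letting the plate itself push the stiff rubber collar down the rod ahead of it. Turn the plate so that its forked end drops over the short dowel, press it down for a second with about 20 N to bed it fully home, flush on the plaster blocks, and let go. Do not force it if it binds, do not push on the jig or its collar with the gripper, and leave everything else on the bench where it is.

Things in the scene. Friction and masses are not known exactly. Their poses are not given: they have to be found in the camera images.
- jig: Moulding jig, fixed to the bench: timber base (x -55 to +150, y -50 to +50, 40 mm high) with two white plaster blocks on it, a tall steel rod and a short steel dowel. Origin: on the rod's axis at bench level, z up, +x from the rod to the dowel.
- plaster_blocks: the two white plaster mould blocks fixed on the jig, on which the plate must rest: 15 mm high, 80 mm wide, tops 55 mm above the bench, at x -50 to -22 mm and +22 to +140 mm from the rod's axis. Origin: on the rod's axis at their underside (40 mm above the bench), axes as the jig
- rod_tip (a point): centre of the vertical steel rod's top, 175 mm above the bench. Rod 16 mm across, last 4 mm tapered to 10 mm across; it stands 120 mm above the plaster
- dowel_top (a point): centre of the steel dowel's top, 65 mm above the bench (10 mm above the plaster), 115 mm from the rod's axis along the jig's +x. Dowel 12 mm across with a 1 mm chamfer
- collar (a joint): height of the black rubber collar above its home at the rod's foot, m; starts 0.030 to 0.055. The collar (32 mm across, 14 mm high, round the rod) grips the rod: it stays where it is and slides only under about 6 N. Its top is 54 mm + this value above the bench; at 0 it is fully down, 1 mm below the plaster's top
- clamp_plate: Loose aluminium plate, 0.29 to 0.45 kg, flat on the bench: 14 mm thick, x -35 to +128, y -30 to +30 mm. Origin: on the bore's axis at the underside, z up, +x from bore to forked end. The 17.6 mm bore runs 36 mm through plate and a round boss (32 mm across, 22 mm high, on top), so it binds if tilted. Fork: open slot 13.6 mm wide from x = +100 mm to the end, to fit over the dowel
- plate_rib (a point): grasp point on the plate's upright rib: 75 mm from the bore's axis along the plate's +x, 45 mm above its underside. The rib is 12 mm thick (in y), spans x +55 to +95 mm, z 14 to 60 mm above the underside; grasp it from above across its thickness
- modelling_spatula: a spatula 170 mm long lying flat near the robot, between the jig's and the plate's places (bystander); origin below its middle
- spacer_ring: a loose steel ring, 42 mm across, 14 mm thick, lying beyond the task's things (bystander; no handle, not the part to fit); origin at the centre of its underside
- pigment_jar: closed dark blue stoneware jar with a white cap, 68 mm across, 85 mm tall (bystander); origin at the centre of its underside
- mixing_cup: white open plastic cup, 84 mm across, 75 mm tall (bystander); origin at the centre of its underside
- timber_offcut: timber block 90 x 60 x 40 mm (bystander); origin at the centre of its underside
- mallet: hammer 260 mm long lying flat on the right side (bystander); origin below its middle
- sketchbook: closed sketchbook 210 x 150 x 12 mm on the left side (bystander); origin at the centre of its underside
Mind the look-alikes: they are no part of the job. Leave any orange or yellow look-alike of the jig alone.

How it is judged:
On the way, in this order (a step that is already met when the one before it is completed fails the run):
1. the clamp plate is threaded on the rod, its underside at least 15 mm below the rod's top (horizontal distance between clamp_plate and jig below 0.004 m and z of clamp_plate in the frame of jig below 0.16 m and angle between clamp_plate's own z axis and vertical below 0.12 rad), for 0.2 s.
2. the plate, fork over the dowel, is pressed down on the plaster blocks with more than 9 N for 0.4 s (z of clamp_plate in the frame of jig below 0.058 m and horizontal distance between plate_rib and dowel_top below 0.05 m and contact force between clamp_plate and plaster_blocks above 9 N), for 0.4 s.
At the end, for the whole second after the job is handed in: Plate released and at rest, flush on both plaster blocks (underside 52 to 57.5 mm above the bench, tilt under 0.025 rad), bore within 3.5 mm of the rod axis, fork over the dowel (rib point within 50 mm of it, 0.04 rad of the jig direction), collar within 4 mm of fully down (z of clamp_plate in the frame of jig between 0.052 and 0.0575 m and horizontal distance between clamp_plate and jig below 0.0035 m and angle between clamp_plate's own z axis and vertical below 0.025 rad and horizontal distance between plate_rib and dowel_top below 0.05 m and angle between the x axis of clamp_plate and the x axis of jig, either way round below 0.04 rad and value of joint collar below 0.004 m and linear speed of clamp_plate below 0.01 m/s); the robot touches nothing.
It fails at once if the plate is forced or slammed: contact forces between plate and jig (collar included) add up to more than 60 N (contact force between clamp_plate and jig above 60 N).
It fails at once if the gripper or arm pushes on the jig or its collar with more than 8 N (contact force between any of the fingers, the arm and jig above 8 N).
It fails at once if a bystander is moved more than 25 mm (distance of any of modelling_spatula, spacer_ring, pigment_jar, mixing_cup, timber_offcut, mallet, sketchbook from where it was at the start of the episode above 0.025 m).
It also fails if it takes over 59 s, if anything falls off the work surface, if the arm or the gripper's body presses on something with over 40 N, if the wrist force passes 120 N, or if a joint passes its speed limit or range.

## Robot

A 6-joint arm with a two-finger parallel gripper is mounted at the origin on the work surface. World frame = base frame: x ahead of the robot, y to its left, z up, the work surface at z = 0. Lengths are in m, angles in rad, forces in N, time in s.
With the tool pointing down it reaches from about 0.375 to 0.9 m from the base axis. Payload 3.1 kg.
Tool frame: the origin (TCP) lies at the centre of the arm's flange, where the gripper is bolted on; the fingertips stand robot.tip_extent ahead of it and the grasp point (between the pads) lies 164 mm ahead of it (robot.tip_extent is the distance from the TCP to the fingertips, in m); z points along the fingers, y is the line along which they close (so a half turn about z gives the same grasp; the last joint's range is limited). The gripper opens to 87 mm and grips with 3 to 60 N. Pads are 19 mm wide; open, the fingers measure 117 mm over their backs; the gripper's body (75 mm by 190 mm) begins 51 mm behind the grasp point.
Start: joints at [1.06, 0.527, 1.433, -0, 1.181, -0.178], TCP at [0.204, 0.591, 0.405] pointing down, gripper open.
Joint ranges: [-3.08, 3.08], [-0.75, 2.2], [0.22, 2.44], [-1.43, 4.57], [0, 2.65], [-2.85, 2.85]. Speed limits (rad/s): [2.79, 2.79, 3.14, 3.14, 3.14, 3.14].

## Interface

Orientations are given as a unit quaternion [x, y, z, w].
In Python, from rig import get_obs, camera, hand_in, cut_out, robot gives the robot as it stands.
- The arm moves only by the tool step_arm, never from a script. Its argument "rows" is a list of rows, each a list of 6 numbers: the shift along the world's x, y, z in m, then the turn, a rotation vector about the world's x, y, z in degrees. A call has 1 to 12 rows; each row shifts and turns the commanded pose from where the row before left it; what a row does not reach is not made up. A row lasts 1/8 s, in which the tool goes at most 62.5 mm and 10.7 degrees, less where a joint would pass 70% of its speed; a pose out of reach is approached as far as the arm can. A call is refused whole if a number of a shift passes 0.0625 or a number of a turn 10.7, either way. A call with a gripper value outside its range is refused whole. "jaw" is the finger opening in m, from 0 to 0.087, set as the call begins (left out, the last holds). The fingers move at their own pace and stop on an object; "squeeze" is the grip in N (left out, the last holds). Time passes only in rows, so rows that do not move let the fingers close. It gives the time, the measured TCP pose, the force, the opening and the grip force at its end, in the units of the state.
- get_obs(): the state, without advancing time (a new reading comes with each control period).
- camera(name): name is "scene" or "top" or "wrist"; returns a dict with "pixels" (480x640x3 uint8, blue, green, red), "depth" (480x640 float32, m along the optical axis (not along the pixel's ray), 0 where there is no reading), "fov_y" (degrees; the focal length in pixels is half the picture's height over the tangent of half this angle, whatever the lens; pixels are square), "cx", "cy" (the principal point, pixels), "k1" (the pictures are not rectified: a ray, as slopes to the right and down, at radius r is drawn at 1 + k1 r^2 times it, then the intrinsics apply), "extrinsics" (4x4, takes a point from camera to world coordinates); the wrist camera has in their place "mount" (4x4, takes a point from camera to tool coordinates, whose origin is the TCP and whose axes are the flange's). Camera axes: x right, y up, looking along -z (the intrinsics and any distortion apply to the point x, -y, -z); pixel columns grow to the right and rows downward; lengths in m; the calibration is good to about 2 mm. A picture is of the moment at which its call begins: read the wrist's pose just before it.
- hand_in(): hands the job in; it is judged then, once.
Trained networks look in the newest picture that a camera, given by its name, has taken for a name from the list of things; names that differ only in an ending like _2 or _b are one class to them, and where a whole thing is asked for, a point or a joint stands for the part that bears it (a point fixed in the world has none). Each returns a list of dicts, best first, with "confidence" (0 to 1); they miss things now and then, are a little off and sometimes report something else, mostly with a low value. They report only what shows in the picture. A call takes as long as a camera call. They do not tell look-alikes from the thing itself.
- cut_out(label, camera): "region" (480x640 bool, what is visible of it) and "extent" ([centre column, centre row, width, height] in pixels, round what is visible of it).
The state is a dict: "time": time; "q": joint angles; "joint_velocities": joint speeds; "joint_torque": joint torques, N m; "position": TCP position; "tool_rot": TCP orientation; "ft_force": force on the tool from outside, world axes, zero at the start; "moment": the same for the moment, N m; "grip_width": finger opening in m; "grip_force": force on a finger pad.
Only numpy, scipy, OpenCV 4.12 (cv2) and the standard library are available. Lean on these libraries where they do the work, as an engineer would, in place of code of your own. Each camera call takes 0.05 s, during which the arm holds its last target. There are 200 camera calls.

## Working session

There is one attempt and no reset: what is moved stays moved. The work goes in short steps, Python scripts to look and compute and a tool call to move; the robot and the scene stay as the last step left them, time stands still between calls to the robot, and variables do not carry over. Pictures are saved under pics/ and viewed, at most 10 in all, crops included, and the job is handed in when it is done.

Besides the shell and the picture viewer there is one more tool, called after ">>>" in YAML: its name, and indented under it one key for each argument. step_arm: Moves the arm, as the interface text tells. Its arguments: {"type":"object","properties":{"rows":{"type":"array"},"jaw":{"type":"number"},"squeeze":{"type":"number"}},"required":["rows"]}

```bash
mkdir -p pics; cat > h.py <<'E'
import numpy as np, cv2
from rig import *
from scipy.spatial.transform import Rotation as R
def pose():
    o=get_obs(); T=np.eye(4); T[:3,:3]=R.from_quat(o["tool_rot"]).as_matrix(); T[:3,3]=o["position"]; return T
def shot(n):
    T=pose(); c=camera(n); c["E"]=np.array(c["extrinsics"]) if "extrinsics" in c else T@np.array(c["mount"])
    f=240/np.tan(np.radians(c["fov_y"])/2); c["K"]=np.array([[f,0,c["cx"]],[0,f,c["cy"]],[0,0,1.]]); c["D"]=np.array([c["k1"],0,0,0.]); return c
def rays(c,uv):
    # drawn = ray*(1+k1 r^2): standard
    p=cv2.undistortPoints(np.array(uv,float).reshape(-1,1,2),c["K"],c["D"]).reshape(-1,2)
    return np.c_[p[:,0],-p[:,1],-np.ones(len(p))]
def cloud(c,mask=None):
    d=c["depth"]; m=d>0
    if mask is not None: m&=mask
    v,u=np.nonzero(m); P=rays(c,np.c_[u,v])*d[v,u][:,None]
    return P@c["E"][:3,:3].T+c["E"][:3,3], np.c_[u,v]
def proj(c,P):
    Q=(np.atleast_2d(P)-c["E"][:3,3])@c["E"][:3,:3]; Q=Q*[1,-1,-1]
    return cv2.projectPoints(Q,np.zeros(3),np.zeros(3),c["K"],c["D"])[0].reshape(-1,2)
def onplane(c,uv,z):
    r=rays(c,uv)@c["E"][:3,:3].T; o=c["E"][:3,3]; return o+r*((z-o[2])/r[:,2])[:,None]
E
python3 - <<'E'
from h import *
for n in ["scene","top"]:
    c=shot(n); cv2.imwrite(f"pics/{n}0.png",c["pixels"])
    print(n,c["E"].round(3).tolist(),c["fov_y"],c["k1"])
    for l in ["clamp_plate","jig","collar","plaster_blocks","spacer_ring","modelling_spatula","pigment_jar","mixing_cup","timber_offcut"]:
        for r in cut_out(l,n)[:3]:
            P,_=cloud(c,r["region"])
            print(l,round(r["confidence"],2),np.round(r["extent"]), np.median(P,0).round(3) if len(P) else None, P[:,2].max().round(3) if len(P) else None)
print(robot.tip_extent, get_obs())
E
```

```text
scene [[-0.286, -0.709, 0.644, 1.345], [0.958, -0.216, 0.187, 0.239], [0.006, 0.671, 0.742, 1.089], [0.0, 0.0, 0.0, 1.0]] 47.32088803769977 -0.038203454282016165
clamp_plate 0.58 [400. 292.  29.  58.] [0.527 0.186 0.014] 0.064
jig 0.93 [431. 208.  70.  95.] [0.285 0.227 0.05 ] 0.177
jig 0.79 [254. 257.  84.  92.] [ 0.578 -0.161  0.05 ] 0.176
jig 0.65 [269. 174.  67.  77.] [ 0.277 -0.239  0.047] 0.178
collar 0.62 [441. 202.   8.   8.] [0.222 0.239 0.052] 0.057
plaster_blocks 0.95 [256. 264.  72.  62.] [ 0.583 -0.173  0.053] 0.066
plaster_blocks 0.93 [270. 178.  57.  47.] [ 0.282 -0.248  0.053] 0.062
plaster_blocks 0.75 [433. 213.  54.  57.] [0.288 0.221 0.053] 0.061
spacer_ring 0.7 [305. 353.  21.  23.] [0.751 0.015 0.013] 0.02
modelling_spatula 0.59 [336. 250.  30.  51.] [0.457 0.013 0.003] 0.024
pigment_jar 0.84 [357. 369.  33.  45.] [0.792 0.151 0.077] 0.092
mixing_cup 0.71 [242. 334.  42.  45.] [ 0.754 -0.128  0.044] 0.081
timber_offcut 0.6 [146. 269.  42.  42.] [ 0.65  -0.424  0.039] 0.048
top [[0.013, 0.991, -0.136, 0.347], [-1.0, 0.012, -0.014, -0.018], [-0.012, 0.136, 0.991, 1
[... 1060 characters left out ...]
time': 1.0, 'q': array([ 1.05950099e+00,  5.27497632e-01,  1.43268692e+00,  4.20485160e-06,
        1.18140298e+00, -1.78482983e-01]), 'joint_velocities': array([-0.0007033 ,  0.00100432,  0.00028145,  0.00022094,  0.00039713,
        0.00100583]), 'joint_torque': array([-9.29836060e-04, -4.40008771e+01, -1.76992571e+01,  6.32950547e-02,
        5.03061293e-02, -2.17081453e-05]), 'position': array([0.20414211, 0.59070266, 0.40475403]), 'tool_rot': array([ 1.65640032e-01,  9.86186280e-01,  3.06666949e-06, -9.65050731e-07]), 'ft_force': array([-0.40841021, -0.03114591, -0.28462228]), 'moment': array([ 0.02177395, -0.01831238,  0.02660957]), 'grip_force': 0.0, 'grip_width': 0.08679815411419105}
```

```bash
python3 - <<'E'
import cv2,numpy as np
a=cv2.imread("pics/scene0.png")[130:400,180:480]
b=cv2.imread("pics/top0.png")[130:400,200:500]
a=cv2.resize(a,None,fx=1.33,fy=2*.665);b=cv2.resize(b,(a.shape[1],a.shape[0]))
cv2.imwrite("pics/both.png",np.hstack([a,b]))
E
```

```text
(no output)
```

View pics/both.png

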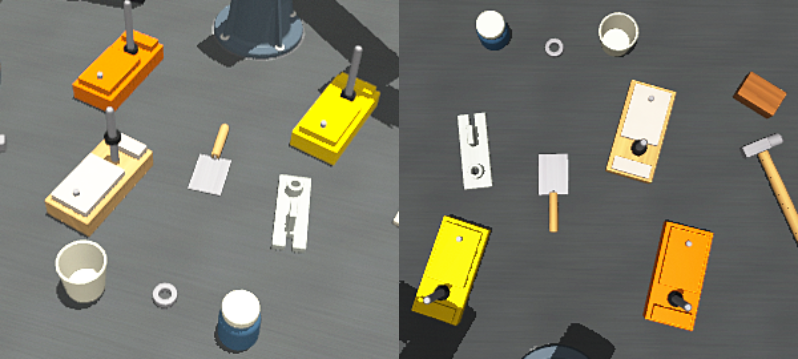

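The pair of crops shows three jig-like things: the timber and white jig (scene px 256,262), the orange look-alike (269,174) and the yellow look-alike (431,208). By the description I choose the timber one. The plate is the pale one with boss and rib at scene (400,292), fork pointing away from the robot. The ring at (305,353) is a bystander.

```bash
cat >> h.py <<'E'
def rect(P,dirhint=np.array([1.,0])):
    r=cv2.minAreaRect((P[:,:2]*1000).astype(np.float32)); b=cv2.boxPoints(r)/1000
    e=[b[1]-b[0],b[2]-b[1]]; l=max(e,key=np.linalg.norm); l=l/np.linalg.norm(l); l*=np.sign(l@dirhint)
    return np.array(r[0])/1000,np.array(r[1]),np.degrees(np.arctan2(l[1],l[0]))
E
python3 - <<'E'
from h import *
for n in ["scene","top"]:
    c=shot(n)
    P,uv=cloud(c)
    box=lambda x0,x1,y0,y1,z0,z1:P[(P[:,0]>x0)&(P[:,0]<x1)&(P[:,1]>y0)&(P[:,1]<y1)&(P[:,2]>z0)&(P[:,2]<z1)]
    q=box(.38,.64,.1,.26,.01,.018); print(n,"plate",rect(q),len(q))
    q=box(.38,.64,.1,.26,.05,.07); print("rib",rect(q),q.mean(0),len(q))
    q=box(.38,.64,.1,.26,.03,.042); print("boss",q.mean(0),len(q))
    q=box(.4,.75,-.3,-.08,.05,.058); print("plaster",rect(q),len(q),np.median(q[:,2]))
    q=box(.4,.75,-.3,-.08,.03,.043); print("timber",rect(q),len(q))
    q=box(.4,.75,-.3,-.08,.155,.19); print("rod",q.mean(0),len(q), q[:,2].max())
    q=box(.4,.75,-.3,-.08,.060,.070); print("dowel?",q.mean(0),len(q))
    q=box(.4,.75,-.3,-.08,.09,.13); print("collar",q.mean(0),len(q))
c=shot("wrist"); print(np.array(c["mount"]).round(3),c["fov_y"],c["k1"])
E
```

```text
scene plate (array([0.51424744, 0.18502588]), array([166.26576233,  60.00652313]), np.float32(7.1636224)) 894
rib (array([0.54278162, 0.18856491]), array([42.20016098, 11.78399277]), np.float32(7.1160226)) [0.545358   0.18895235 0.05828523] 79
boss [0.48408814 0.18107152 0.03395546] 105
plaster (array([ 0.60683661, -0.17149875]), array([287.92108154, 136.41844177]), np.float32(3.7805753)) 1446 0.053834369607998145
timber (array([ 0.60884521, -0.17509286]), array([151.40774536, 280.49087524]), np.float32(-0.0116823185)) 1015
rod [ 0.51622135 -0.16032068  0.16827002] 52 0.1774533708081989
dowel? [ 0.67893957 -0.14719974  0.06496917] 126
collar [ 0.51898215 -0.15925979  0.10876801] 137
top plate (array([0.51132599, 0.18593559]), array([163.4012146 ,  60.98121262]), np.float32(7.401705)) 838
rib (array([0.53901385, 0.18919595]), array([39.83472824, 12.15493298]), np.float32(7.18264)) [0.53913356 0.18881211 0.05917845] 67
boss [0.47582035 0.18049599 0.03482592] 84
plaster (array([ 0.60147174, -0.16926697]), array([297.29544067, 138.01184082]), np.float32(4.8542657)) 1237 0.0548815792552344
timber (array([ 0.59604834, -0.17182314]), array([304.57095337, 153.10968018]), np.float32(1.5182235)) 817
rod [ 0.5089697  -0.15989945  0.17073754] 39 0.17888909781527906
dowel? [ 0.62623721 -0.16204201  0.06289257] 61
collar [ 0.50620035 -0.15779744  0.1092313 ] 76
[[-0.001  0.962  0.274  0.075]
 [ 1.     0.001  0.    -0.   ]
 [ 0.     0.274 -0.962  0.02 ]
 [ 0.     0.     0.     1.   ]] 69.41039256069124 -0.04870679137542438
```

>>> step_arm:
  rows:
    - [0.028,-0.0335,0,0,0,2.2]
    - [0.028,-0.0335,0,0,0,2.2]
    - [0.028,-0.0335,0,0,0,2.2]
    - [0.028,-0.0335,0,0,0,2.2]
    - [0.028,-0.0335,0,0,0,2.2]
    - [0.028,-0.0335,0,0,0,2.2]
    - [0.028,-0.0335,0,0,0,2.2]
    - [0.028,-0.0335,0,0,0,2.2]
    - [0.028,-0.0335,0,0,0,2.2]
    - [0.028,-0.0335,0,0,0,2.2]
    - [0.028,-0.0335,0,0,0,2.2]
    - [0.028,-0.0335,0,0,0,2.2]
  jaw: 0.087

```text
time: 2.65
position: [0.541, 0.1875, 0.4049]
tool_rot: [-0.064, 0.998, 0.0, 0.0]
ft_force: [0.3, 0.7, 0.3]
grip_width: 0.087
grip_force: 0.0
```

>>> step_arm:
  rows:
    - [0,0,0,0,0,0]
    - [0,0,0,0,0,0]

```text
time: 2.9
position: [0.5397, 0.1888, 0.4046]
tool_rot: [-0.064, 0.998, 0.0, -0.001]
ft_force: [-0.2, 0.8, 0.7]
grip_width: 0.087
grip_force: 0.0
```

```bash
python3 - <<'E'
from h import *
c=shot("wrist"); cv2.imwrite("pics/w1.png",c["pixels"]); np.savez("w1.npz",**{k:c[k] for k in("pixels","depth","E","K","D")})
P,uv=cloud(c)
box=lambda x0,x1,y0,y1,z0,z1:P[(P[:,0]>x0)&(P[:,0]<x1)&(P[:,1]>y0)&(P[:,1]<y1)&(P[:,2]>z0)&(P[:,2]<z1)]
q=box(.38,.64,.1,.26,.01,.018); print("plate",rect(q),len(q))
q=box(.38,.64,.1,.26,.055,.07); print("rib",rect(q),len(q),np.median(q[:,2]))
q=box(.38,.64,.1,.26,.03,.042); print("boss",rect(q),np.median(q[:,2]),len(q))
T=pose(); print(T.round(4))
E
```

```text
plate (array([0.51144037, 0.18413013]), array([162.45729065,  60.18640137]), np.float32(7.170275)) 6942
rib (array([0.53936218, 0.18790273]), array([39.57483292, 11.57530499]), np.float32(6.9539413)) 504 0.059463514939665424
boss (array([0.4854017 , 0.18082689]), array([72.92304993, 30.30653763]), np.float32(8.079211)) 0.03543553404792518 624
[[-9.918e-01 -1.279e-01 -1.200e-03  5.394e-01]
 [-1.279e-01  9.918e-01  3.000e-04  1.892e-01]
 [ 1.100e-03  4.000e-04 -1.000e+00  4.046e-01]
 [ 0.000e+00  0.000e+00  0.000e+00  1.000e+00]]
```

View pics/w1.png

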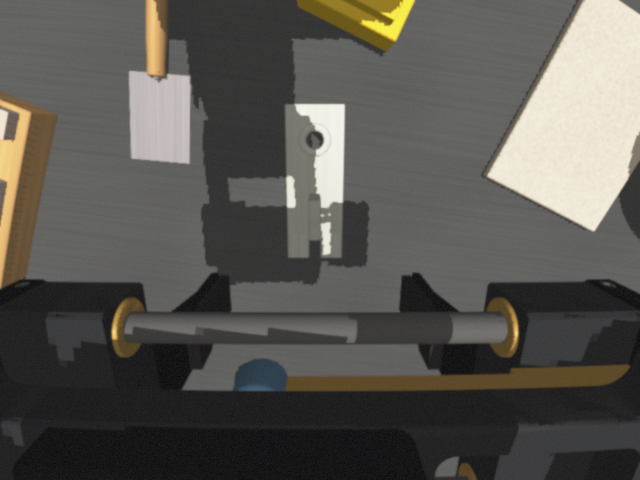

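The picture shows the plate at (315,180), with the boss and bore at (316,140) and the rib at (315,215). The tool is right above the rib. Next I look at the jig.

>>> step_arm:
  rows:
    - [0,-0.0305,0.003,0,0,-1.75]
    - [0,-0.0305,0.003,0,0,-1.75]
    - [0,-0.0305,0.003,0,0,-1.75]
    - [0,-0.0305,0.003,0,0,-1.75]
    - [0,-0.0305,0.003,0,0,-1.75]
    - [0,-0.0305,0.003,0,0,-1.75]
    - [0,-0.0305,0.003,0,0,-1.75]
    - [0,-0.0305,0.003,0,0,-1.75]
    - [0,-0.0305,0.003,0,0,-1.75]
    - [0,-0.0305,0.003,0,0,-1.75]
    - [0,-0.0305,0.003,0,0,-1.75]
    - [0,-0.0305,0.003,0,0,-1.75]

```text
time: 4.45
position: [0.54, -0.1765, 0.4409]
tool_rot: [0.118, 0.993, 0.0, -0.0]
ft_force: [0.8, 0.4, -0.5]
grip_width: 0.0871
grip_force: 0.0
```

>>> step_arm:
  rows:
    - [0,0,0,0,0,0]
    - [0,0,0,0,0,0]

```text
time: 4.7
position: [0.5399, -0.1758, 0.4406]
tool_rot: [0.118, 0.993, 0.001, -0.001]
ft_force: [-0.1, -0.5, -0.4]
grip_width: 0.0873
grip_force: 0.0
```

```bash
python3 - <<'E'
from h import *
c=shot("wrist"); cv2.imwrite("pics/w2.png",c["pixels"]); np.savez("w2.npz",**{k:c[k] for k in("pixels","depth","E","K","D")})
P,uv=cloud(c)
def box(x0,x1,y0,y1,z0,z1):
    m=(P[:,0]>x0)&(P[:,0]<x1)&(P[:,1]>y0)&(P[:,1]<y1)&(P[:,2]>z0)&(P[:,2]<z1); return P[m],uv[m]
for n,z0,z1 in [("timber",.034,.044),("plaster",.05,.0565),("dowel",.061,.07),("collar",.085,.118),("rod",.168,.185)]:
    q,m=box(.42,.72,-.27,-.06,z0,z1)
    if len(q): print(n,len(q),rect(q),q.mean(0).round(4),np.median(q[:,2]).round(4),m.min(0),m.max(0))
T=pose(); print(T.round(4), get_obs()["time"])
E
```

```text
timber 5241 (array([ 0.55503387, -0.17578862]), array([100.37348175, 204.943573  ]), np.float32(-15.9237585)) [ 0.5264 -0.1688  0.0396] 0.0396 [274 127] [368 305]
plaster 9016 (array([ 0.5526236 , -0.17515509]), array([ 80.30268097, 189.70158386]), np.float32(-15.781008)) [ 0.5589 -0.1769  0.0546] 0.0546 [281 132] [360 303]
dowel 89 (array([ 0.6192757 , -0.19390782]), array([11.26081657, 10.85499382]), np.float32(16.69037)) [ 0.619  -0.1938  0.064 ] 0.0641 [311 281] [321 291]
collar 557 (array([ 0.50780148, -0.16235817]), array([31.28571129, 27.40177345]), np.float32(81.407524)) [ 0.5049 -0.1624  0.1081] 0.1083 [304 171] [338 203]
rod 369 (array([ 0.50987192, -0.16289932]), array([15.21506596, 15.51384544]), np.float32(-54.2887)) [ 0.5094 -0.1629  0.1734] 0.1736 [312 190] [333 212]
[[-9.721e-01  2.345e-01 -9.000e-04  5.399e-01]
 [ 2.345e-01  9.721e-01  1.100e-03 -1.756e-01]
 [ 1.200e-03  9.000e-04 -1.000e+00  4.406e-01]
 [ 0.000e+00  0.000e+00  0.000e+00  1.000e+00]] 4.75
```

View pics/w2.png

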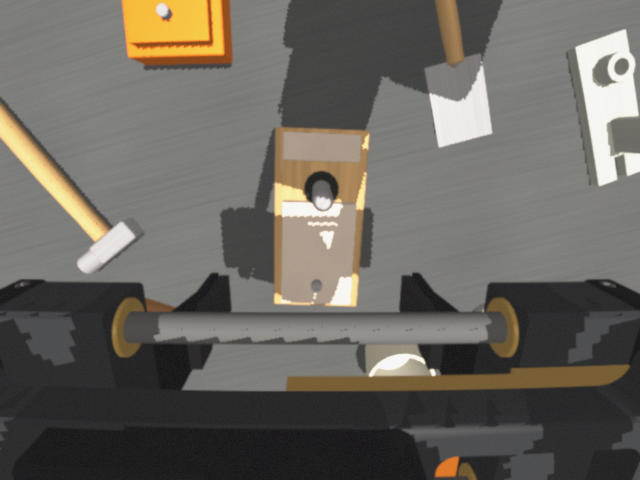

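The jig shows with the rod tip at (322,200), the collar at (321,187) and the dowel at (316,286). Rod axis is about (0.5095, -0.1628), yaw -15.85°. Now back to the plate to grasp it.

>>> step_arm:
  rows:
    - [0,0.0303,-0.008,0,0,1.72]
    - [0,0.0303,-0.008,0,0,1.72]
    - [0,0.0303,-0.008,0,0,1.72]
    - [0,0.0303,-0.008,0,0,1.72]
    - [0,0.0303,-0.008,0,0,1.72]
    - [0,0.0303,-0.008,0,0,1.72]
    - [0,0.0303,-0.008,0,0,1.72]
    - [0,0.0303,-0.008,0,0,1.72]
    - [0,0.0303,-0.008,0,0,1.72]
    - [0,0.0303,-0.008,0,0,1.72]
    - [0,0.0303,-0.008,0,0,1.72]
    - [0,0.0303,-0.008,0,0,1.72]

```text
time: 6.25
position: [0.5391, 0.1886, 0.3445]
tool_rot: [-0.062, 0.998, 0.0, -0.0]
ft_force: [-0.4, -0.0, -0.5]
grip_width: 0.0867
grip_force: 0.0
```

>>> step_arm:
  rows:
    - [0,0,-0.02,0,0,0]
    - [0,0,-0.025,0,0,0]
    - [0,0,-0.025,0,0,0]
    - [0,0,-0.02,0,0,0]
    - [0,0,-0.01,0,0,0]
    - [0,0,0,0,0,0]
    - [0,0,0,0,0,0]

```text
time: 7.12
position: [0.5403, 0.1867, 0.2455]
tool_rot: [-0.061, 0.998, 0.0, 0.001]
ft_force: [-0.1, -0.0, 0.6]
grip_width: 0.0868
grip_force: 0.0
```

```bash
python3 - <<'E'
from h import *
c=shot("wrist"); cv2.imwrite("pics/w3.png",c["pixels"])
P,uv=cloud(c); T=pose(); print(T.round(4),get_obs()["ft_force"])
m=(P[:,0]>.38)&(P[:,0]<.64)&(P[:,1]>.13)&(P[:,1]<.24)
for n,z0,z1 in [("plate",.01,.018),("boss",.031,.04),("rib",.056,.066)]:
    q=P[m&(P[:,2]>z0)&(P[:,2]<z1)]
    if len(q): print(n,len(q),rect(q),np.median(q[:,2]))
E
```

```text
[[-9.926e-01 -1.217e-01  1.800e-03  5.404e-01]
 [-1.217e-01  9.926e-01  3.000e-04  1.866e-01]
 [-1.800e-03  1.000e-04 -1.000e+00  2.456e-01]
 [ 0.000e+00  0.000e+00  0.000e+00  1.000e+00]] [ 0.3680607   0.13516203 -0.61358053]
plate 18472 (array([0.50385254, 0.18346846]), array([149.24610901,  60.50537491]), np.float32(7.0197387)) 0.013646078053405189
boss 2081 (array([0.48578152, 0.18110168]), array([73.34670258, 30.46191597]), np.float32(6.440828)) 0.03542697864024208
rib 1618 (array([0.53650488, 0.18636279]), array([ 33.94621277, 104.64783478]), np.float32(-81.24927)) 0.0594974635665495
```

View pics/w3.png

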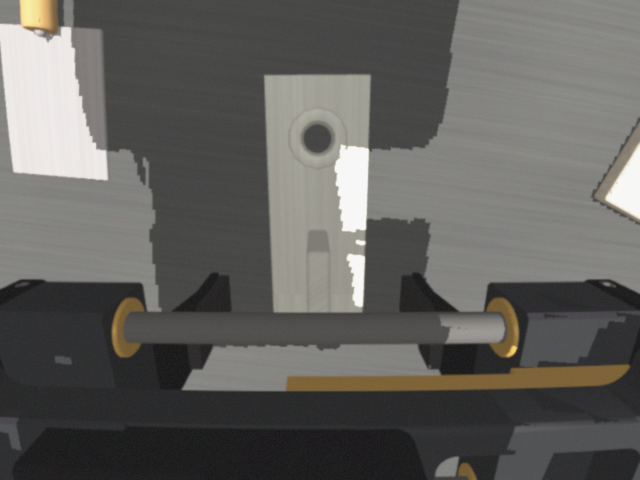

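The boss and bore show at (317,138) and the rib lies centred between the fingers at (318,270). Lowering and gripping.

>>> step_arm:
  rows:
    - [-0.0005,0.001,-0.015,0,0,0.1]
    - [-0.0005,0,-0.015,0,0,0]
    - [0,0,-0.007,0,0,0]
    - [0,0,0,0,0,0]
    - [0,0,0,0,0,0]

```text
time: 7.8
position: [0.5393, 0.1873, 0.2077]
tool_rot: [-0.062, 0.998, 0.0, 0.0]
ft_force: [0.2, -0.8, 0.1]
grip_width: 0.0872
grip_force: 0.0
```

>>> step_arm:
  rows:
    - [0,0,0,0,0,0]
    - [0,0,0,0,0,0]
    - [0,0,0,0,0,0]
    - [0,0,0,0,0,0]
    - [0,0,0,0,0,0]
    - [0,0,0,0,0,0]
    - [0,0,0,0,0,0]
    - [0,0,0,0,0,0]
  jaw: 0
  squeeze: 60

```text
time: 8.8
position: [0.5391, 0.1873, 0.2077]
tool_rot: [-0.062, 0.998, -0.0, -0.0]
ft_force: [-0.5, -0.2, 0.9]
grip_width: 0.0146
grip_force: 0.0
```

>>> step_arm:
  rows:
    - [0,0,0.005,0,0,0]
    - [0,0,0.01,0,0,0]
    - [0,0,0.02,0,0,0]
    - [0,0,0,0,0,0]
    - [0,0,0,0,0,0]

```text
time: 9.43
position: [0.5389, 0.1873, 0.2426]
tool_rot: [-0.062, 0.998, -0.0, -0.0]
ft_force: [-0.3, -0.2, -5.1]
grip_width: 0.0109
grip_force: 60.0
```

>>> step_arm:
  rows:
    - [0,0,0.025,0,0,0]
    - [0,0,0.035,0,0,0]
    - [0,0,0.035,0,0,0]
    - [0,0,0.035,0,0,0]
    - [0,0,0.035,0,0,0]
    - [0,0,0.02,0,0,0]
    - [0,0,0,0,0,0]
    - [0,0,0,0,0,0]
    - [0,0,0,0,0,0]

```text
time: 10.55
position: [0.5387, 0.1872, 0.4259]
tool_rot: [-0.062, 0.998, -0.0, -0.002]
ft_force: [-0.4, 0.2, -4.8]
grip_width: 0.0117
grip_force: 60.0
```

```bash
cat > m.py <<'E'
from h import *
c=shot("wrist"); import sys; cv2.imwrite(f"pics/{sys.argv[1]}.png",c["pixels"])
T=pose(); o=get_obs(); print(T.round(4).tolist(),o["ft_force"].round(1),o["moment"].round(2),o["time"],o["grip_width"])
P,uv=cloud(c); Q=(P-T[:3,3])@T[:3,:3]   # tool coords
m=(Q[:,0]>-.06)&(Q[:,0]<.12)&(abs(Q[:,1])<.032)
def fit(q):
    A=np.c_[q[:,:2],np.ones(len(q))]; k=np.ones(len(q),bool)
    for _ in range(3):
        s=np.linalg.lstsq(A[k],q[k,2],rcond=None)[0]; k=abs(A@s-q[:,2])<.003
    return s
q=Q[m&(Q[:,2]>.189)&(Q[:,2]<.203)]; s=fit(q); print("plate top fit (tool slopes x,y, z)",s.round(4),len(q)); 
b=Q[m&(abs(Q[:,2]-(s[2]+s[0]*.075-.022))<.006)&(Q[:,0]>.05)]
print("boss",rect(b),b.min(0).round(4),b.max(0).round(4),len(b)); print("plate",rect(q))
d=c["depth"]
E
python3 m.py w4
```

```text
[[-0.9924, -0.1231, -0.003, 0.5389], [-0.1231, 0.9924, -0.0004, 0.1872], [0.0031, -0.0, -1.0, 0.4262], [0.0, 0.0, 0.0, 1.0]] [-0.2 -0.4 -3.6] [ 0.04 -0.1  -0.  ] 10.6 0.011438833868417044
plate top fit (tool slopes x,y, z) [ 0.0019 -0.0002  0.1952] 21012
boss (array([7.42780304e-02, 5.45434952e-05]), array([31.61932373, 30.47290611]), np.float32(2.983992)) [ 0.0585 -0.0152  0.171 ] [0.0902 0.0155 0.1793] 3004
plate (array([ 0.02800669, -0.00019802]), array([163.47018433,  60.56070709]), np.float32(0.15606883))
```

View pics/w4.png

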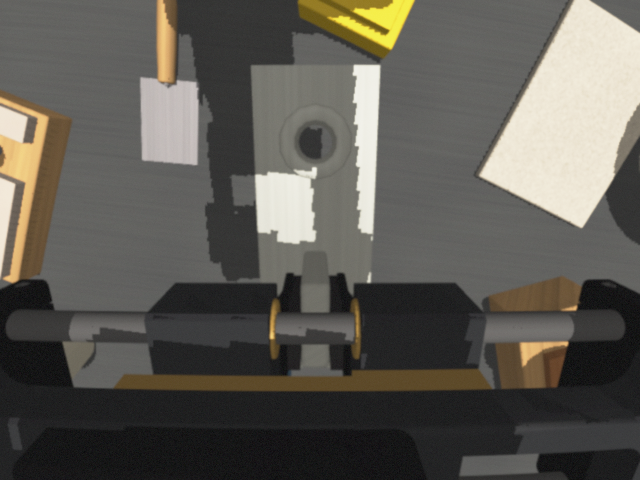

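The plate hangs level in the grip, boss and bore at (315,140), tool offset 74.5 mm. Carrying it over the rod.

>>> step_arm:
  rows:
    - [0.0035,-0.0309,0,0,0,-1.9]
    - [0.0035,-0.0309,0,0,0,-1.9]
    - [0.0035,-0.0309,0,0,0,-1.9]
    - [0.0035,-0.0309,0,0,0,-1.9]
    - [0.0035,-0.0309,0,0,0,-1.9]
    - [0.0035,-0.0309,0,0,0,-1.9]
    - [0.0035,-0.0309,0,0,0,-1.9]
    - [0.0035,-0.0309,0,0,0,-1.9]
    - [0.0035,-0.0309,0,0,0,-1.9]
    - [0.0035,-0.0309,0,0,0,-1.9]
    - [0.0035,-0.0309,0,0,0,-1.9]
    - [0.0035,-0.0309,0,0,0,-1.9]

```text
time: 12.1
position: [0.5811, -0.1845, 0.4267]
tool_rot: [0.137, 0.991, 0.0, -0.001]
ft_force: [0.4, 0.6, -4.6]
grip_width: 0.0113
grip_force: 60.0
```

>>> step_arm:
  rows:
    - [0,0,-0.01,0,0,0]
    - [0,0,-0.01,0,0,0]
    - [0,0,-0.01,0,0,0]
    - [0,0,0,0,0,0]
    - [0,0,0,0,0,0]
    - [0,0,0,0,0,0]

```text
time: 12.85
position: [0.5813, -0.1833, 0.3983]
tool_rot: [0.137, 0.991, -0.0, 0.001]
ft_force: [0.1, 0.5, -4.9]
grip_width: 0.0111
grip_force: 60.0
```

```bash
python3 m.py w5; python3 - <<'E'
from h import *
c=shot("wrist"); T=pose(); P,uv=cloud(c)
m=(P[:,2]>.15)&(P[:,2]<.182)&(np.hypot(P[:,0]-.5095,P[:,1]+.1628)<.011)
q=P[m]; print("rod",len(q),np.median(q,0).round(4) if len(q) else 0, rect(q) if len(q)>5 else 0)
b=T[:3,3]+T[:3,:3]@[.0745,0,.185]; print("bore at",b.round(4))
i=cv2.imread("pics/w5.png")[60:260,200:440]; cv2.imwrite("pics/w5c.png",cv2.resize(i,None,fx=3,fy=3))
E
```

```text
[[-0.9626, 0.2708, 0.001, 0.5813], [0.2708, 0.9626, -0.0005, -0.1834], [-0.0011, -0.0002, -1.0, 0.3983], [0.0, 0.0, 0.0, 1.0]] [-0.4 -0.5 -4.2] [-0.   -0.09 -0.02] 12.9 0.012082497702409956
plate top fit (tool slopes x,y, z) [0.0024 0.0003 0.195 ] 21002
boss (array([7.40328979e-02, 4.81376648e-05]), array([31.51652527, 30.51469803]), np.float32(4.1909046)) [ 0.0583 -0.0152  0.1712] [0.0898 0.0156 0.1788] 3010
plate (array([ 0.02768592, -0.00023512]), array([163.28627014,  60.41689301]), np.float32(0.23747608))
rod 593 [ 0.5097 -0.1628  0.1737] (array([ 0.50978949, -0.16276782]), array([14.91999626, 15.05710411]), np.float32(-61.785328))
bore at [ 0.5097 -0.1633  0.2132]
```

View pics/w5c.png

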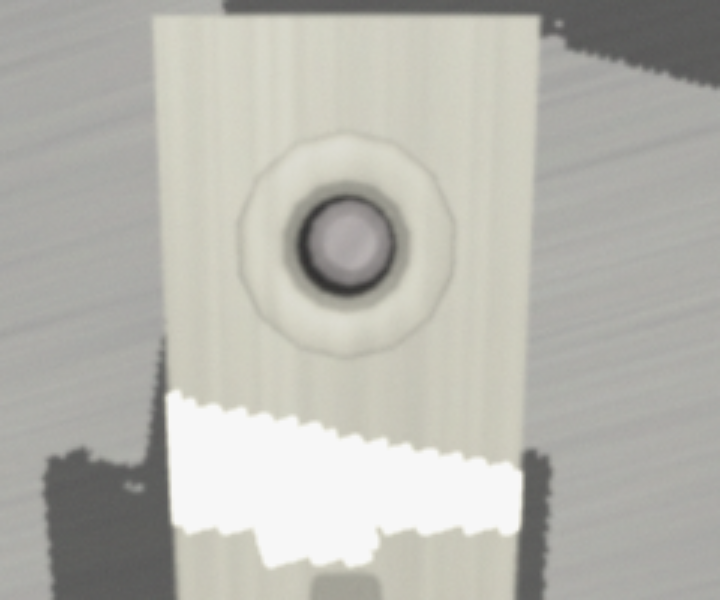

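Through the bore the rod tip shows almost centred, about 0.4 mm towards +y. Lowering carefully.

>>> step_arm:
  rows:
    - [-0.0001,0.0004,-0.004,0,0,0]
    - [0,0,-0.005,0,0,0]
    - [0,0,-0.005,0,0,0]
    - [0,0,-0.005,0,0,0]
    - [0,0,-0.005,0,0,0]
    - [0,0,0,0,0,0]

```text
time: 13.7
position: [0.5809, -0.183, 0.3731]
tool_rot: [0.137, 0.991, 0.0, -0.001]
ft_force: [0.6, 0.5, -3.9]
grip_width: 0.0113
grip_force: 60.0
```

>>> step_arm:
  rows:
    - [0,0,-0.005,0,0,0]
    - [0,0,-0.005,0,0,0]
    - [0,0,-0.005,0,0,0]
    - [0,0,0,0,0,0]
    - [0,0,0,0,0,0]
    - [0,0,0,0,0,0]

```text
time: 14.45
position: [0.5811, -0.1832, 0.359]
tool_rot: [0.137, 0.991, -0.0, 0.0]
ft_force: [-0.3, 0.3, -4.4]
grip_width: 0.0115
grip_force: 60.0
```

```bash
python3 m.py w6
```

```text
[[-0.9626, 0.2711, 0.0005, 0.5811], [0.2711, 0.9626, -0.0003, -0.1831], [-0.0005, -0.0001, -1.0, 0.359], [0.0, 0.0, 0.0, 1.0]] [ 0.2 -0.2 -5.2] [ 0.06 -0.14 -0.06] 14.5 0.011583713310658444
plate top fit (tool slopes x,y, z) [0.0027 0.0002 0.1949] 20978
boss (array([7.40230560e-02, 2.55765915e-05]), array([31.58349609, 30.4193325 ]), np.float32(2.0985126)) [ 0.0583 -0.0153  0.1709] [0.0898 0.0154 0.1791] 3009
plate (array([ 0.02758683, -0.00042806]), array([163.47358704,  60.49676514]), np.float32(0.29001388))
```

Threaded with no side force. Going down to the collar.

>>> step_arm:
  rows:
    - [0,0,-0.006,0,0,0]
    - [0,0,-0.006,0,0,0]
    - [0,0,-0.006,0,0,0]
    - [0,0,-0.006,0,0,0]
    - [0,0,-0.006,0,0,0]
    - [0,0,-0.005,0,0,0]
    - [0,0,0,0,0,0]

```text
time: 15.38
position: [0.5809, -0.183, 0.3232]
tool_rot: [0.137, 0.991, 0.0, -0.001]
ft_force: [-0.1, 0.3, -4.0]
grip_width: 0.0118
grip_force: 60.0
```

>>> step_arm:
  rows:
    - [0,0,-0.003,0,0,0]
    - [0,0,-0.003,0,0,0]
    - [0,0,-0.003,0,0,0]
    - [0,0,-0.003,0,0,0]
    - [0,0,0,0,0,0]

```text
time: 16.0
position: [0.5812, -0.1832, 0.312]
tool_rot: [0.137, 0.991, -0.0, 0.0]
ft_force: [-0.5, -0.3, 0.5]
grip_width: 0.0118
grip_force: 60.0
```

```bash
python3 m.py w7
```

```text
[[-0.9626, 0.271, 0.0007, 0.5812], [0.271, 0.9626, -0.0004, -0.1832], [-0.0008, -0.0002, -1.0, 0.312], [0.0, 0.0, 0.0, 1.0]] [ 0.7 -0.3  0.9] [ 0.02  0.09 -0.04] 16.05 0.011625768271849819
plate top fit (tool slopes x,y, z) [-2.60e-03 -1.00e-04  1.95e-01] 20880
boss (array([0.07404298, 0.00013025]), array([31.41479492, 30.47316742]), np.float32(1.595887)) [ 0.0584 -0.0152  0.1702] [0.0897 0.0154 0.1763] 2540
plate (array([ 0.02748203, -0.00039131]), array([163.92973328,  60.51544952]), np.float32(0.2752111))
```

>>> step_arm:
  rows:
    - [0,0,-0.003,0,0,0]
    - [0,0,-0.003,0,0,0]
    - [0,0,-0.003,0,0,0]
    - [0,0,-0.003,0,0,0]

```text
time: 16.55
position: [0.5813, -0.1832, 0.2996]
tool_rot: [0.137, 0.991, -0.0, 0.0]
ft_force: [0.8, 1.0, 2.2]
grip_width: 0.0115
grip_force: 60.0
```

```bash
python3 m.py w8
```

```text
[[-0.9625, 0.2711, 0.0005, 0.5812], [0.2711, 0.9625, -0.0002, -0.1832], [-0.0005, -0.0, -1.0, 0.2992], [0.0, 0.0, 0.0, 1.0]] [ 1.7  0.3 -0.6] [ 0.01 -0.15  0.02] 16.6 0.01164870601860103
plate top fit (tool slopes x,y, z) [-0.0032  0.0005  0.1945] 20941
boss (array([0.07392108, 0.00010364]), array([31.48751068, 30.54892159]), np.float32(0.52467966)) [ 0.0582 -0.0152  0.1702] [0.0897 0.0154 0.1759] 2133
plate (array([ 0.02744157, -0.00040625]), array([163.81074524,  60.56513977]), np.float32(0.3320201))
```

>>> step_arm:
  rows:
    - [0,0,-0.003,0,0,0]
    - [0,0,-0.003,0,0,0]
    - [0,0,-0.003,0,0,0]
    - [0,0,-0.003,0,0,0]
    - [0,0,-0.003,0,0,0]
    - [0,0,-0.003,0,0,0]
    - [0,0,-0.003,0,0,0]
    - [0,0,0,0,0,0]

```text
time: 17.6
position: [0.5811, -0.1832, 0.2783]
tool_rot: [0.137, 0.991, -0.0, 0.0]
ft_force: [2.3, -1.2, -1.1]
grip_width: 0.012
grip_force: 60.0
```

```bash
python3 m.py w9
```

```text
[[-0.9626, 0.271, -0.0005, 0.5809], [0.271, 0.9626, 0.0002, -0.1831], [0.0006, 0.0, -1.0, 0.2783], [0.0, 0.0, 0.0, 1.0]] [ 2.3 -0.6 -0.6] [-0.11 -0.32  0.02] 17.65 0.011439157451037674
plate top fit (tool slopes x,y, z) [0.0008 0.     0.1949] 20871
boss (array([7.37423706e-02, 9.78689194e-05]), array([31.55496025, 30.55182648]), np.float32(1.1866621)) [ 0.058  -0.0152  0.1713] [0.0895 0.0154 0.1761] 960
plate (array([ 0.02714883, -0.00032067]), array([163.89941406,  60.51367569]), np.float32(0.25790954))
```

>>> step_arm:
  rows:
    - [0.0004,-0.0001,-0.002,0,0,0]
    - [0,0,-0.002,0,0,0]
    - [0,0,-0.002,0,0,0]
    - [0,0,-0.001,0,0,0]
    - [0,0,0,0,0,0]

```text
time: 18.27
position: [0.5812, -0.1831, 0.2715]
tool_rot: [0.137, 0.991, 0.0, -0.001]
ft_force: [0.8, 0.4, -0.1]
grip_width: 0.0116
grip_force: 60.0
```

>>> step_arm:
  rows:
    - [0,0,-0.0015,0,0,0]
    - [0,0,-0.0015,0,0,0]
    - [0,0,-0.001,0,0,0]
    - [0,0,0,0,0,0]

```text
time: 18.77
position: [0.5812, -0.1831, 0.2675]
tool_rot: [0.137, 0.991, 0.0, -0.001]
ft_force: [-0.4, -0.5, -0.3]
grip_width: 0.0115
grip_force: 60.0
```

```bash
python3 m.py w10
```

```text
[[-0.9626, 0.271, -0.001, 0.5812], [0.271, 0.9626, 0.0004, -0.1831], [0.001, 0.0001, -1.0, 0.2675], [0.0, 0.0, 0.0, 1.0]] [-0.5 -0.1 -0.3] [-0.09  0.32  0.02] 18.825 0.011383997457020416
plate top fit (tool slopes x,y, z) [-0.0031  0.0008  0.195 ] 20695
boss (array([ 0.08099374, -0.00476725]), array([31.54316711, 15.54059219]), np.float32(56.30628)) [ 0.0658 -0.0156  0.1712] [0.0898 0.0126 0.1762] 289
plate (array([ 0.02753496, -0.0002996 ]), array([164.09114075,  60.5662117 ]), np.float32(0.1597194))
```

The underside is at about 58 mm, so the fork is past the dowel top with no jam. Now making contact in small steps.

>>> step_arm:
  rows:
    - [0,0,-0.001,0,0,0]
    - [0,0,-0.001,0,0,0]
    - [0,0,-0.0008,0,0,0]
    - [0,0,0,0,0,0]

```text
time: 19.32
position: [0.5812, -0.1831, 0.2647]
tool_rot: [0.137, 0.991, 0.0, -0.0]
ft_force: [-0.2, 0.7, 1.2]
grip_width: 0.0117
grip_force: 60.0
```

>>> step_arm:
  rows:
    - [0,0,-0.0005,0,0,0]
    - [0,0,0,0,0,0]

```text
time: 19.58
position: [0.5812, -0.1831, 0.2643]
tool_rot: [0.137, 0.991, 0.0, -0.0]
ft_force: [-2.1, -0.6, 0.9]
grip_width: 0.0117
grip_force: 60.0
```

>>> step_arm:
  rows:
    - [0,0,-0.0004,0,0,0]
    - [0,0,0,0,0,0]

```text
time: 19.82
position: [0.5813, -0.1831, 0.2639]
tool_rot: [0.137, 0.991, 0.0, -0.0]
ft_force: [-2.2, 0.1, 0.5]
grip_width: 0.0113
grip_force: 60.0
```

>>> step_arm:
  rows:
    - [-0.0002,0,-0.0004,0,0,0]
    - [0,0,0,0,0,0]

```text
time: 20.08
position: [0.5811, -0.1831, 0.2638]
tool_rot: [0.137, 0.991, 0.0, -0.0]
ft_force: [-2.8, 0.6, 2.5]
grip_width: 0.0116
grip_force: 60.0
```

>>> step_arm:
  rows:
    - [0,0,-0.0004,0,0,0]
    - [0,0,0,0,0,0]

```text
time: 20.32
position: [0.5811, -0.1831, 0.2637]
tool_rot: [0.137, 0.991, 0.0, -0.0]
ft_force: [-3.5, 1.7, 5.2]
grip_width: 0.0114
grip_force: 60.0
```

>>> step_arm:
  rows:
    - [0,0,-0.0004,0,0,0]
    - [0,0,0,0,0,0]

```text
time: 20.58
position: [0.581, -0.1831, 0.2637]
tool_rot: [0.137, 0.991, 0.0, -0.0]
ft_force: [-4.8, 1.7, 6.4]
grip_width: 0.0118
grip_force: 60.0
```

```bash
python3 m.py w11
```

```text
[[-0.9626, 0.271, -0.0002, 0.5811], [0.271, 0.9626, 0.0001, -0.1831], [0.0002, 0.0, -1.0, 0.2637], [0.0, 0.0, 0.0, 1.0]] [-4.5  1.4  6.9] [ 0.21  0.94 -0.03] 20.625 0.011648311799315449
plate top fit (tool slopes x,y, z) [-0.0021  0.0002  0.195 ] 20270
boss (array([ 0.08507934, -0.00566668]), array([26.15402031,  7.48884058]), np.float32(60.51688)) [ 0.0755 -0.0156  0.1712] [0.0897 0.0076 0.1759] 149
plate (array([ 0.02756239, -0.00031121]), array([163.47889709,  60.42364883]), np.float32(0.14818753))
```

Seated on the blocks. Pressing to about 20 N and relieving the side load.

>>> step_arm:
  rows:
    - [-0.0003,0.0001,-0.0006,0,0,0]
    - [0,0,-0.0006,0,0,0]
    - [0,0,0,0,0,0]

```text
time: 21.0
position: [0.5809, -0.183, 0.2635]
tool_rot: [0.137, 0.991, -0.0, 0.0]
ft_force: [-5.9, 2.0, 12.3]
grip_width: 0.0113
grip_force: 60.0
```

>>> step_arm:
  rows:
    - [0,0,-0.0005,0,0,0]
    - [0,0,0,0,0,0]
    - [0,0,0,0,0,0]
    - [0,0,0,0,0,0]

```text
time: 21.5
position: [0.5808, -0.183, 0.2635]
tool_rot: [0.137, 0.991, -0.0, 0.0]
ft_force: [-7.1, 1.7, 15.3]
grip_width: 0.0117
grip_force: 60.0
```

>>> step_arm:
  rows:
    - [-0.0004,0.0001,-0.0005,0,0,0]
    - [0,0,0,0,0,0]
    - [0,0,0,0,0,0]
    - [0,0,0,0,0,0]
    - [0,0,0,0,0,0]
    - [0,0,0,0,0,0]
    - [0,0,0,0,0,0]
    - [0,0,0,0,0,0]
    - [0,0,0,0,0,0]
    - [0,0,0,0,0,0]

```text
time: 22.75
position: [0.5807, -0.1829, 0.2635]
tool_rot: [0.137, 0.991, -0.0, 0.001]
ft_force: [-6.4, 1.5, 16.5]
grip_width: 0.0118
grip_force: 60.0
```

```bash
python3 m.py w12
```

```text
[[-0.9626, 0.271, 0.0016, 0.5807], [0.271, 0.9626, -0.0008, -0.1829], [-0.0018, -0.0003, -1.0, 0.2635], [0.0, 0.0, 0.0, 1.0]] [-6.7  2.5 17.3] [0.43 1.25 0.03] 22.8 0.011428549884914943
plate top fit (tool slopes x,y, z) [-0.0024 -0.0003  0.1949] 20315
boss (array([ 0.08454581, -0.00313052]), array([28.93227577, 10.47952843]), np.float32(71.67257)) [ 0.0751 -0.0156  0.1717] [0.0897 0.0122 0.1757] 194
plate (array([ 0.02770141, -0.00030104]), array([164.06040955,  60.46764755]), np.float32(0.16769068))
```

Held about 21 N net for over a second, flush. Unloading and releasing.

>>> step_arm:
  rows:
    - [0,0,0.001,0,0,0]
    - [0,0,0.001,0,0,0]
    - [0,0,0.0005,0,0,0]
    - [0,0,0,0,0,0]

```text
time: 23.3
position: [0.5808, -0.183, 0.2636]
tool_rot: [0.137, 0.991, -0.0, 0.0]
ft_force: [-2.9, 1.1, 6.6]
grip_width: 0.0115
grip_force: 60.0
```

>>> step_arm:
  rows:
    - [0,0,0,0,0,0]
    - [0,0,0,0,0,0]
    - [0,0,0,0,0,0]
    - [0,0,0,0,0,0]
    - [0,0,0,0,0,0]
    - [0,0,0,0,0,0]
  jaw: 0.05

```text
time: 24.05
position: [0.5806, -0.183, 0.2631]
tool_rot: [0.137, 0.991, -0.0, 0.0]
ft_force: [0.2, -0.5, 0.3]
grip_width: 0.0491
grip_force: 0.0
```

>>> step_arm:
  rows:
    - [0,0,0.01,0,0,0]
    - [0,0,0.03,0,0,0]
    - [0,0,0.03,0,0,0]
    - [0,0,0.03,0,0,0]
    - [0,0,0.03,0,0,0]
    - [0,0,0.03,0,0,0]
    - [0,0,0.02,0,0,0]
    - [0,0,0,0,0,0]
    - [0,0,0,0,0,0]

```text
time: 25.18
position: [0.5801, -0.1828, 0.4426]
tool_rot: [0.137, 0.991, 0.0, -0.001]
ft_force: [0.6, -0.2, -0.9]
grip_width: 0.0498
grip_force: 0.0
```

```bash
python3 - <<'E'
from h import *
c=shot("wrist"); cv2.imwrite("pics/w13.png",c["pixels"]); P,uv=cloud(c); T=pose(); print(T[:3,3],get_obs()["ft_force"])
m=(P[:,0]>.42)&(P[:,0]<.72)&(P[:,1]>-.27)&(P[:,1]<-.06)
for n,z0,z1 in [("plate",.064,.074),("boss",.085,.096),("rib",.108,.122),("rod",.165,.185),("plaster",.05,.058)]:
    q=P[m&(P[:,2]>z0)&(P[:,2]<z1)]
    if len(q)<4: continue
    A=np.c_[q[:,:2],np.ones(len(q))]; print(n,len(q),rect(q),np.median(q[:,2]).round(4),np.linalg.lstsq(A,q[:,2],rcond=None)[0][:2].round(4))
E
```

```text
[ 0.58013438 -0.18279362  0.44208596] [ 0.26651482  0.49534662 -0.32705332]
plate 7654 (array([ 0.55425946, -0.17611188]), array([ 60.12641144, 163.26869202]), np.float32(-15.843031)) 0.0687 [-0.0006  0.0008]
boss 560 (array([ 0.52850958, -0.16839661]), array([30.71950722, 72.06780243]), np.float32(-15.0416)) 0.0905 [ 0.0153 -0.0026]
rib 554 (array([ 0.58115881, -0.18406448]), array([11.20478821, 39.62311935]), np.float32(-15.7243805)) 0.1145 [0.0175 0.0246]
rod 403 (array([ 0.50988406, -0.16278452]), array([15.23290443, 14.73618221]), np.float32(29.260723)) 0.1738 [-0.0013 -0.0055]
plaster 3512 (array([ 0.55337732, -0.17531216]), array([ 80.3911972 , 190.35346985]), np.float32(-15.801633)) 0.0547 [-0.0003  0.0004]
```

View pics/w13.png

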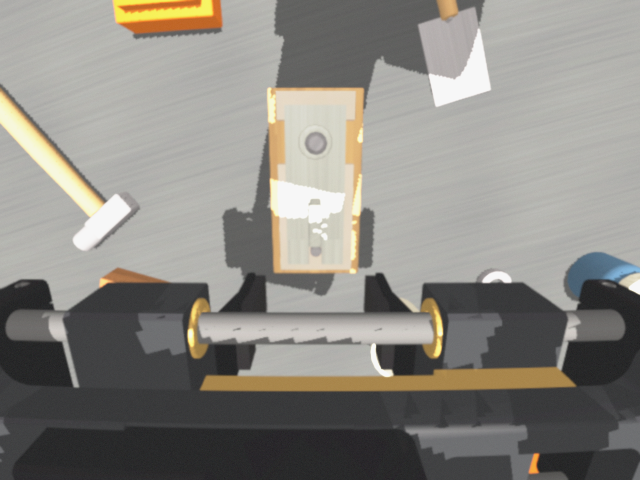

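The plate sits flush: its top is 14 mm above the plaster and the tilt is below 0.001. Yaw is -15.84°, matching the jig, with the rod through the boss at (315,142) and the dowel in the fork at (316,250).

```bash
python3 -c "
from rig import *
print(hand_in())"
```

```text
the job is handed in; nothing more can be done
None
```

The clamp plate is over the rod with its fork on the dowel. I pressed it home with about 21 N for over a second and released it flush on the plaster blocks, then handed the job in; the hand-in returned no verdict.

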